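# Index the vessel carousel to its next hole

### The job

With the fingers closed, press the red indexing plunger of the vessel carousel down and, keeping it pressed to get out of its hole, push the turntable by its orange plate anticlockwise (seen from above) to the next hole, one eighth of a turn on, and let the plunger spring back up into it. Do not force the table while the plunger is locked, grip nothing, and leave the bottle, the beaker and the steel basket where they stand. Finish with the hand clear.

Things in the scene. Friction and masses are not known exactly. Their poses are not given: they have to be found in the camera images.
- indexer: The carousel's fixed blue base, a disc 296 mm across, 28 mm high. Origin: on the turntable's axis at bench height; z up along the axis. About z, counted from its own x axis, the plunger stands at 157.5 degrees at the start and the next hole is at 202.5 degrees.
- next_hole (a point): The hole to turn to, fixed to the base: one of 8 slots, 45 degrees apart, 14 mm wide, open to the outside, in a thin fixed dark steel ring (outer radius 131 mm, top 108 mm above the bench) round the turntable, each marked by a small yellow bar. Point: middle of the slot, 125 mm from the axis, at the ring's top.
- axis_top (a point): Centre of the white turntable's top, on the axis, 123 mm above the bench (fixed point). The table has 103 mm radius, eight round black vessel covers 6 mm high on it, a steel hub 14 mm high, and a white tongue carrying plunger and plate that reaches 162 mm from the axis.
- post_top (a point): Top of the fixed blue sampling post, 204 mm above the bench, 166 mm from the axis on the side away from the plunger; a thin arm at its top reaches 86 mm inward over the turntable. Keep clear of it.
- turntable (a joint): Angle in rad, 0 at the start (plunger in its hole), growing anticlockwise seen from above. Next hole: 0.785. Locked within about 0.02 rad while the plunger is up in a hole; free while it is pressed, with light friction (about 1 N at the plunger's radius), no spring: it stays where left.
- plunger (a joint): Travel in m: 0 fully up (start), 0.012 fully pressed. A spring pushes it up (3 N at first, 6.6 N at the bottom). Its steel tooth leaves the hole at 0.009 to 0.010. Let up between holes, it rides under the ring at that travel and springs up by itself when the table is pushed over the next hole, which stops the table.
- plunger_top (a point): Centre of the flat top (30 mm across) of the red plunger button, a blunt cone 38 mm across at the foot, 138 mm from the axis, 147 mm above the bench when up. Axes turn with the table: x radially outward, y along the anticlockwise turning direction, z up. It is pressed straight down and travels with the turntable.
- push_plate (a point): Orange upright push plate on the turntable, anticlockwise of the plunger: 46 mm long radially, 16 mm thick, 52 mm high, top 175 mm above the bench. The point is the middle of the top edge of the face towards the plunger, 26 mm from the plunger's axis. A finger on the plunger pushes this face to turn the table. Axes as plunger_top.
- plate_mid (a point): Middle of the top of the orange push plate, 8 mm beyond push_plate; axes as plunger_top. The plate is not to be gripped: the fingers must not be set astride it.
- reagent: Bystander: amber bottle with blue cap, 52 mm across, 105 mm high, loose on the bench. Origin: centre of its underside.
- beaker: Bystander: white beaker, 64 mm across the rim, 80 mm high, loose on the bench. Origin: centre of its underside.
- basket: Bystander: small steel basket with a stem, 26 mm across, 75 mm high, loose on the bench. Origin: centre of its underside.

How it is judged:
On the way, in this order (a step that is already met when the one before it is completed fails the run):
1. the plunger is pressed down out of its hole with the table still at its first hole (value of joint plunger above 0.008 m and value of joint turntable below 0.1 rad), for 0.1 s.
2. the table is turned anticlockwise, between the two holes (value of joint turntable between 0.25 and 0.68 rad), for 0.1 s.
At the end, for the whole second after the job is handed in: The turntable rests 0.785 rad anticlockwise of its start (within 0.04), the plunger is up (within 2 mm) in that hole, and the three bystanders stand upright within 12 mm of where they were (value of joint turntable between 0.745 and 0.825 rad and value of joint plunger below 0.002 m and velocity of joint turntable between -0.02 and 0.02 rad/s and distance of each of reagent, beaker, basket from where it was at the start of the episode below 0.012 m and angle between each of reagent, beaker, basket's own z axis and vertical below 0.1 rad); the robot touches nothing.
It fails at once if the table is turned clockwise from its start by more than 0.12 rad (value of joint turntable below -0.12 rad).
It fails at once if the table is turned more than 0.2 rad past the next hole (value of joint turntable above 0.985 rad).
It fails at once if the locked table is forced: more than 40 N of the fingers on the turntable (contact force between the fingers and turntable above 40 N).
It fails at once if the orange plate is gripped (the TCP is between its faces) (x of the grasp point in the frame of plate_mid between -0.028 and 0.028 m and y of the grasp point in the frame of plate_mid between -0.007 and 0.007 m and z of the grasp point in the frame of plate_mid between -0.06 and 0.014 m).
It fails at once if a bystander is lifted, knocked over or pushed away (distance of any of reagent, beaker, basket from where it was at the start of the episode above 0.03 m or angle between any of reagent, beaker, basket's own z axis and vertical above 0.4 rad).
It also fails if it takes over 38 s, if anything falls off the work surface, if the arm or the gripper's body presses on something with over 40 N, if the wrist force passes 120 N, or if a joint passes its speed limit or range.

### The arm

A 6-joint arm with a two-finger parallel gripper is mounted at the origin on the work surface. World frame = base frame: x ahead of the robot, y to its left, z up, the work surface at z = 0. Lengths are in m, angles in rad, forces in N, time in s.
With the tool pointing down it reaches from about 0.375 to 0.9 m from the base axis. Payload 3.1 kg.
Tool frame: the origin (TCP) lies between the finger pads, 19 mm behind the fingertips; this is the grasp point; z points along the fingers, y is the line along which they close (so a half turn about z gives the same grasp; the last joint's range is limited). The gripper opens to 87 mm and grips with 3 to 60 N. Pads are 19 mm wide; open, the fingers measure 117 mm over their backs; the gripper's body (75 mm by 190 mm) begins 51 mm behind the grasp point.
Start: joints at [-1.28, 0.527, 1.433, -0, 1.181, -0.178], TCP at [0.282, -0.558, 0.241] pointing down, gripper open.
Joint ranges: [-3.08, 3.08], [-0.75, 2.2], [0.22, 2.44], [-1.43, 4.57], [0, 2.65], [-2.85, 2.85]. Speed limits (rad/s): [2.79, 2.79, 3.14, 3.14, 3.14, 3.14].

### API

Orientations are given as a unit quaternion [x, y, z, w].
In Python, from rig import robot gives the robot as it stands.
- The arm moves only by the shell command python3 -m creep 'ROWS' [OPENING] [FORCE]. ROWS is a JSON list of rows, 1 to 20 of them, each of 4 numbers: dx, dy, dz in m, then a turn about the tool's z in rad; each row shifts and turns the commanded pose from where the row before left it, along the tool's axes as they then stand; what a row does not reach is not made up. A row lasts 1/12 s, in which the tool goes at most 0.0417 m and 0.125 rad, less where a joint would pass 70% of its speed; a pose out of reach is approached as far as the arm can. OPENING is the finger opening in m, set as the command begins (- or left out keeps the last). The fingers move at their own pace and stop on an object; FORCE is the grip in N (left out, the last holds). Time passes only in rows, so rows that do not move let the fingers close. It prints the time, the measured TCP pose, the force, the opening and the grip force at its end.
- robot.get_obs(): the state, without advancing time (a new reading comes with each control period).
- robot.camera(name): name is "scene" or "top" or "wrist"; returns a dict with "img" (400x640x3 uint8, red, green, blue), "fx", "fy", "cx", "cy" (pixels), "xyz" and "attitude" of the camera in the world. Camera axes: x right, y down, z forward; pixel columns grow to the right and rows downward; lengths in m; the calibration is good to about 2 mm. A picture is of the moment at which its call begins. There is no depth.
- robot.hand_in(): hands the job in; it is judged then, once.
The state is a dict: "time": time; "q": joint angles; "joint_velocities": joint speeds; "joint_torque": joint torques, N m; "position": TCP position; "tool_rot": TCP orientation; "ft_force": force on the tool from outside, world axes, zero at the start; "moment": the same for the moment, N m; "grip_width": finger opening in m; "grip_force": force on a finger pad.
Only numpy, scipy, OpenCV 4.12 (cv2) and the standard library are available. Lean on these libraries where they do the work, as an engineer would, in place of code of your own. Each camera call takes 0.05 s, during which the arm holds its last target. There are 200 camera calls.

## Working session

There is one attempt and no reset: what is moved stays moved. The work goes in short steps, Python scripts to look and compute and a shell command to move; the robot and the scene stay as the last step left them, time stands still between calls to the robot, and variables do not carry over. Pictures are saved under pics/ and viewed, at most 10 in all, crops included, and the job is handed in when it is done.

```bash
mkdir -p pics; ls; python3 - <<'E'
from rig import robot
import cv2,json
for n in("top","scene"):
    c=robot.camera(n); cv2.imwrite(f"pics/{n}0.png",c["img"][:,:,::-1]); print(n,[c[k] for k in("fx","fy","cx","cy","xyz","attitude")])
o=robot.get_obs(); print(o)
E
```

```text
pics
top [502.8810533056497, 502.8810533056497, 308.79766140968684, 204.57437724581445, array([0.40709541, 0.02926873, 1.28914053]), array([ 0.7083178 , -0.70313184,  0.04113016, -0.0469022 ])]
scene [366.05472174876996, 366.05472174876996, 326.9451198257306, 200.6080756276898, array([ 0.8604341 , -0.2122265 ,  0.76962767]), array([ 0.86883562,  0.40368388, -0.11676136, -0.26178383])]
{'time': 0.1, 'q': array([-1.28045609e+00,  5.28370976e-01,  1.43375084e+00,  1.43688223e-06,
        1.18143487e+00, -1.78516347e-01]), 'joint_velocities': array([-3.23654510e-05, -3.40054589e-03, -1.88999584e-03, -1.42776354e-03,
        1.97623239e-04,  6.50501692e-04]), 'joint_torque': array([-8.50199085e-04, -4.40988350e+01, -1.77149230e+01,  6.34048996e-02,
        5.33827522e-02, -5.54975406e-05]), 'position': array([ 0.28225353, -0.55694021,  0.24037826]), 'tool_rot': array([ 9.72646895e-01,  2.32286575e-01, -5.42144681e-05, -9.80518691e-04]), 'ft_force': array([-0.91633053, -0.23836468,  0.42255433]), 'moment': array([-0.04594201,  0.00590142,  0.02025283]), 'grip_force': 0.0, 'grip_width': 0.08753593925484024}
```

View pics/top0.png

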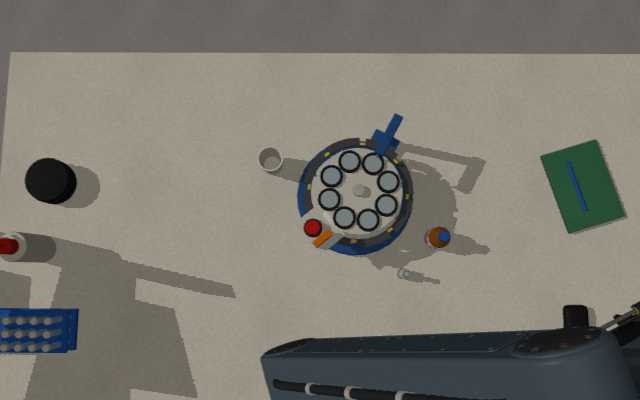

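View pics/scene0.png

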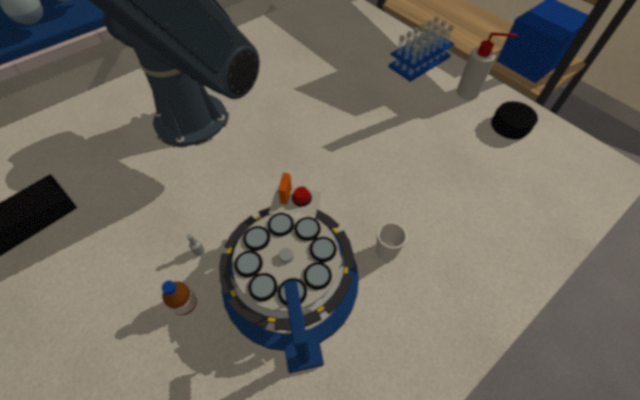

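The top view shows the carousel near (357,193). The red plunger is at (313,228), the orange plate at (323,239), the post at (390,130), the beaker at (270,158), the bottle at (438,237) and the basket at (403,272). I'll measure by ray casting next.

```bash
cat > h.py <<'E'
import numpy as np,cv2
from scipy.spatial.transform import Rotation as R
def ray(c,u,v):
    return R.from_quat(c["attitude"]).apply([(u-c["cx"])/c["fx"],(v-c["cy"])/c["fy"],1.])
def plane(c,u,v,z):
    d=ray(c,u,v); return c["xyz"]+d*(z-c["xyz"][2])/d[2]
def cross(c1,p1,c2,p2):
    d1,d2=ray(c1,*p1),ray(c2,*p2); t=np.linalg.lstsq(np.c_[d1,-d2],c2["xyz"]-c1["xyz"],rcond=None)[0]
    a,b=c1["xyz"]+t[0]*d1,c2["xyz"]+t[1]*d2; return (a+b)/2,np.linalg.norm(a-b)
def blob(img,lo,hi,roi):
    m=cv2.inRange(cv2.cvtColor(img,cv2.COLOR_RGB2HSV),lo,hi); k=np.zeros_like(m); x0,y0,x1,y1=roi; k[y0:y1,x0:x1]=m[y0:y1,x0:x1]
    cs=cv2.findContours(k,cv2.RETR_EXTERNAL,cv2.CHAIN_APPROX_NONE)[0]
    return sorted(cs,key=cv2.contourArea)[::-1]
def cen(c):
    m=cv2.moments(c); return m["m10"]/m["m00"],m["m01"]/m["m00"]
RED=((0,150,60),(6,255,255)); OR=((8,170,90),(16,255,255)); YE=((22,120,90),(33,255,255))
E
cat > m.py <<'E'
from h import *
from rig import robot
t=robot.camera("top"); s=robot.camera("scene"); it,is_=t["img"],s["img"]
Rt=(290,130,430,265); Rs=(200,165,380,340)
r=blob(it,*RED,Rt)[0]; r2=blob(is_,*RED,Rs)[0]; o=blob(it,*OR,Rt)[0]; o2=blob(is_,*OR,Rs)[0]
print("areas",[cv2.contourArea(x) for x in(r,r2,o,o2)])
print("red circ",cv2.minEnclosingCircle(r)); print("plunger z.14",plane(t,*cen(r),.14),"cross",cross(t,cen(r),s,cen(r2)))
print("orange",cv2.minAreaRect(o),"plate@.17",plane(t,*cen(o),.17),cross(t,cen(o),s,cen(o2)))
for nm,c,im,roi in(("top",t,it,Rt),("scene",s,is_,Rs)):
    P=np.array([plane(c,*(b.reshape(-1,2).mean(0)),.108)[:2] for b in blob(im,*YE,roi) if len(b)>2])
    A=np.c_[2*P,np.ones(len(P))]; x=np.linalg.lstsq(A,(P**2).sum(1),rcond=None)[0]; rad=np.sqrt(x[2]+x[0]**2+x[1]**2)
    print(nm,"yellow",len(P),"center",x[:2],"r",rad,"ang",np.round(np.degrees(np.arctan2(*(P-x[:2]).T[::-1])),1),"res",np.round(np.hypot(*(P-x[:2]).T)-rad,4))
E
python3 m.py
```

```text
areas [180.0, 200.5, 124.0, 178.5]
red circ ((312.1640625, 227.09375), 8.06457233428955)
plunger z.14 [0.49875447 0.03090724 0.14      ] cross (array([0.49932908, 0.03076452, 0.13165056]), np.float64(0.0003588854828116876))
orange ((321.97772216796875, 237.9728240966797), (7.106334209442139, 20.263608932495117), 50.710594177246094) plate@.17 [0.47259491 0.00890872 0.17      ] (array([0.47368604, 0.00920945, 0.156516  ]), np.float64(0.001247837588364427))
top yellow 7 center [ 0.58744139 -0.07622989] r 0.11657208303162955 ang [  39.5   84.4  -50.1 -140.1   -5.9  174.4  -94.9] res [ 0.0001 -0.0002  0.0001  0.0001  0.0001  0.0002 -0.0003]
scene yellow 7 center [ 0.58726367 -0.07655499] r 0.11641807219101195 ang [ -50.2   -5.2 -140.4   39.6   84.6  -95.6  174.3] res [-0.0003  0.0001  0.0005  0.0003 -0.0001 -0.0001 -0.0003]
```

The geometry agrees: axis at (0.5874, -0.0764), plunger at 129.5° and radius 0.139, plate offset 34 mm, ring-mark fit within 0.3 mm. Now I'll close the fingers and travel to above the plunger.

```bash
python3 -m creep '[[0.0227,-0.0212,0,0],[0.0227,-0.0212,0,0],[0.0227,-0.0212,0,0],[0.0227,-0.0212,0,0],[0.0227,-0.0212,0,0],[0.0227,-0.0212,0,0],[0.0227,-0.0212,0,0],[0.0227,-0.0212,0,0],[0.0227,-0.0212,0,0],[0.0227,-0.0212,0,0],[0.0227,-0.0212,0,0],[0.0227,-0.0212,0,0],[0.0227,-0.0212,0,0],[0.0227,-0.0212,0,0],[0.0227,-0.0212,0,0],[0.0227,-0.0212,0,0],[0.0227,-0.0212,0,0],[0.0227,-0.0212,0,0],[0.0227,-0.0212,0,0],[0.0227,-0.0212,0,0]]' 0 5
python3 -m creep '[[0,0,0,-0.11],[0,0,0,-0.11],[0,0,0,0],[0,0,0,0]]'
cat > loc.py <<'E'
# TCP in frame of plunger at table angle th (deg); remaining move to a goal in tool axes
from h import *
from rig import robot
import sys
C=np.array([.5874,-.0764])
def loc(th=0.,goal=None):
    o=robot.get_obs(); a=np.radians(129.5+th); M=np.array([[np.cos(a),np.sin(a)],[-np.sin(a),np.cos(a)]])
    p=o["position"]; rt=M@(p[:2]-C)-[.138,0]; T=R.from_quat(o["tool_rot"]); x=T.apply([1,0,0]); z=T.apply([0,0,1])
    print("t",o["time"],"radial,tang mm",np.round(rt*1e3,1),"tip z",round(p[2]-.019,4),"xang-goal",round(np.degrees(np.arctan2(x[1],x[0]))-(39.5+th),2),"z",np.round(z,3),"F rtz",np.round(M@o["ft_force"][:2],1),round(o["ft_force"][2],1),"q6",round(o["q"][5],2),"w",round(o["grip_width"],4))
    if goal is not None:
        g=C+M.T@([.138+goal[0],goal[1]]); print("tool move",np.round(T.inv().apply([*(g-p[:2]),goal[2]+.019-p[2]]),4))
if __name__=="__main__": loc(float(sys.argv[1]),[float(v) for v in sys.argv[2:5]] if len(sys.argv)>2 else None)
E
python3 loc.py 0 0 0.005 0.152
```

```text
time: 1.87
position: [0.4961, 0.0274, 0.2413]
tool_rot: [0.973, 0.232, -0.0, 0.0]
ft_force: [0.7, -0.6, -1.3]
grip_width: 0.0006
grip_force: 0.0
time: 2.2
position: [0.4957, 0.026, 0.2412]
tool_rot: [0.942, 0.336, -0.0, -0.0]
ft_force: [0.9, -0.1, -0.0]
grip_width: 0.0005
grip_force: 0.0
t 2.2 radial,tang mm [-0.7  5.6] tip z 0.2222 xang-goal -0.18 z [-0.  0. -1.] F rtz [-0.6 -0.6] -0.0 q6 0.71 w 0.0005
tool move [ 0.0006 -0.0007  0.0702]
```

```bash
python3 -m creep '[[0,0,0.015,0],[0,0,0.015,0],[0,0,0.015,0],[0,0,0.015,0],[0,0,0.009,0],[0,0,0,0]]'
python3 loc.py 0 0 0.005 0.136; python3 - <<'E'
from rig import robot
import cv2
c=robot.camera("scene")["img"][120:270,200:400,::-1]; cv2.imwrite("pics/s1.png",cv2.resize(c,None,fx=3,fy=3))
E
```

```text
time: 2.7
position: [0.4945, 0.0256, 0.1706]
tool_rot: [0.942, 0.336, -0.002, -0.001]
ft_force: [0.5, 0.2, 0.7]
grip_width: 0.0006
grip_force: 0.0
t 2.7 radial,tang mm [-0.3  6.8] tip z 0.1516 xang-goal -0.19 z [-0.004  0.001 -1.   ] F rtz [-0.2 -0.4] 0.7 q6 0.71 w 0.0006
tool move [ 0.0019 -0.0002  0.0156]
```

View pics/s1.png

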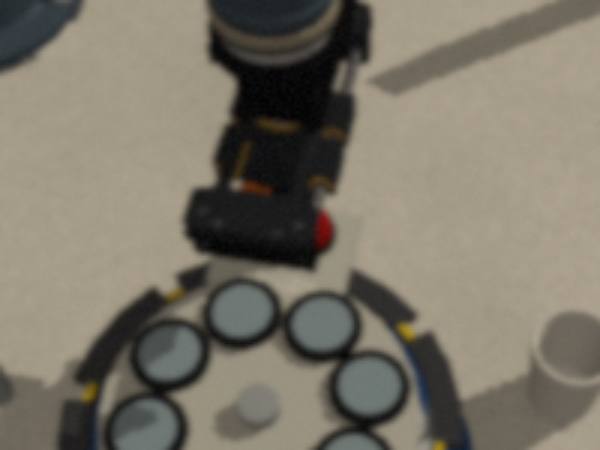

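The scene crop shows the gripper body above plunger and plate, with the red button's edge at (322,230) and the plate top partly hidden at (255,188); the fingers can't be seen. I'll check with the wrist view.

```bash
python3 - <<'E'
from rig import robot
import cv2
cv2.imwrite("pics/w1.png",robot.camera("wrist")["img"][:,:,::-1])
E
```

```text
(no output)
```

View pics/w1.png

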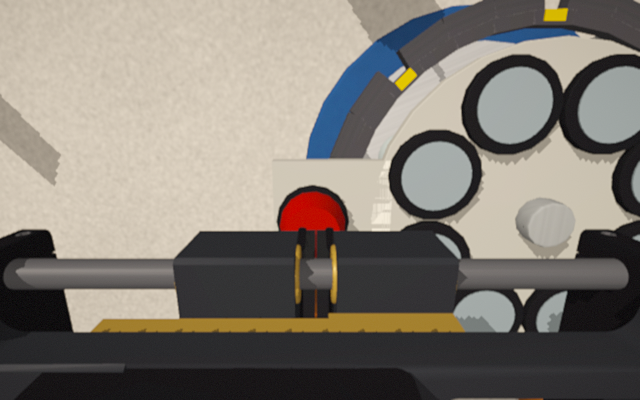

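The wrist view shows the closed fingers over the plate side of the red button (315,210), centred radially. Now I'll press.

```bash
python3 -m creep '[[0.002,0,0.003,0],[0,0,0.004,0],[0,0,0.004,0],[0,0,0.0045,0],[0,0,0,0],[0,0,0,0],[0,0,0,0]]'
python3 loc.py 0 0 0.016 0.136
```

```text
time: 3.38
position: [0.4985, 0.0268, 0.1574]
tool_rot: [0.941, 0.338, 0.001, 0.001]
ft_force: [1.9, -0.6, 5.9]
grip_width: 0.0002
grip_force: 2.5
t 3.3833 radial,tang mm [-1.8  2.9] tip z 0.1384 xang-goal -0.03 z [ 0.003 -0.001 -1.   ] F rtz [-1.7 -1.1] 5.9 q6 0.71 w 0.0002
tool move [-0.0131 -0.0018  0.0023]
```

```bash
python3 -m creep '[[0,0,0.0015,0],[0,0,0.0015,0],[0,0,0,0],[0,0,0,0],[0,0,0,0]]'
python3 loc.py 0 0 0.016 0.136
```

```text
time: 3.8
position: [0.4985, 0.0269, 0.1545]
tool_rot: [0.941, 0.338, 0.001, 0.001]
ft_force: [0.7, -0.8, 6.6]
grip_width: 0.0004
grip_force: 2.9
t 3.8 radial,tang mm [-1.8  2.9] tip z 0.1355 xang-goal -0.03 z [ 0.003 -0.001 -1.   ] F rtz [-1.1 -0.1] 6.6 q6 0.71 w 0.0004
tool move [-0.0131 -0.0018 -0.0005]
```

```bash
python3 -m creep '[[-0.004,-0.0006,0,0],[-0.004,-0.0006,0,0],[-0.004,-0.0006,0,0],[0,0,0,0],[0,0,0,0]]'
python3 loc.py 0 0 0.016 0.136
python3 -m creep '[[-0.0055,0.0008,0,-0.04],[-0.0055,0.0008,0,-0.04],[-0.0055,0.0008,0,-0.04],[-0.0055,0.0008,0,-0.04],[0,0,0,0],[0,0,0,0]]'
python3 loc.py 9.17 0 0.016 0.136; sed -i 's/Rt=(290,130,430,265)/Rt=(290,130,430,265)/' m.py; python3 - <<'E'
from rig import robot
import cv2
c=robot.camera("top")["img"][120:270,260:460,::-1]; cv2.imwrite("pics/t2.png",cv2.resize(c,None,fx=3,fy=3))
E
```

```text
time: 4.22
position: [0.4889, 0.0198, 0.1548]
tool_rot: [0.941, 0.338, 0.002, 0.002]
ft_force: [1.8, -3.0, 6.3]
grip_width: 0.0004
grip_force: 2.9
t 4.2167 radial,tang mm [-1.1 14.8] tip z 0.1358 xang-goal -0.01 z [ 0.005 -0.002 -1.   ] F rtz [-3.5  0.5] 6.3 q6 0.7 w 0.0004
tool move [-0.0012 -0.0011 -0.0002]
time: 4.72
position: [0.4745, 0.0026, 0.1547]
tool_rot: [0.911, 0.412, 0.001, 0.001]
ft_force: [0.5, -2.7, 5.9]
grip_width: 0.0006
grip_force: 2.9
t 4.7167 radial,tang mm [-1.  15.3] tip z 0.1357 xang-goal -0.04 z [ 0.004 -0.002 -1.   ] F rtz [-2.2  1.7] 5.9 q6 0.49 w 0.0006
tool move [-0.0007 -0.001  -0.0004]
```

View pics/t2.png

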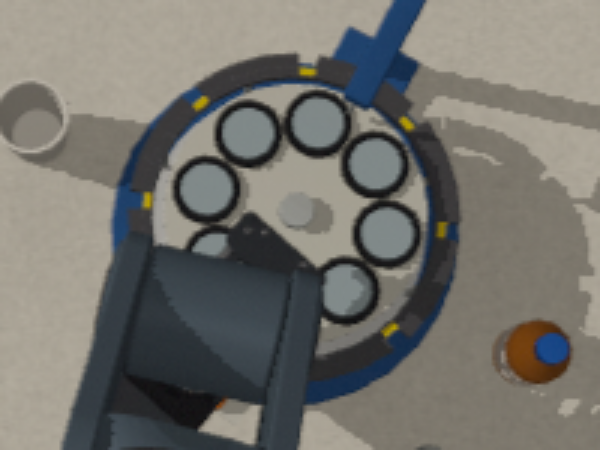

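The top crop shows the hub at (297,209) and the covers turned about 10° anticlockwise against the yellow marks. The table is following the finger, so I'll go on to between the holes, then raise the tip.

```bash
python3 -m creep '[[-0.0055,0.0008,0,-0.04],[-0.0055,0.0008,0,-0.04],[-0.0055,0.0008,0,-0.04],[-0.0055,0.0008,0,-0.04],[-0.0055,0.0008,0,-0.04],[-0.0055,0.0008,0,-0.04],[-0.0055,0.0008,0,-0.04],[0,0,0,0],[0,0,0,0]]'
python3 loc.py 25.2 0 0.016 0.152
```

```text
time: 5.52
position: [0.457, -0.032, 0.1545]
tool_rot: [0.845, 0.535, 0.001, 0.001]
ft_force: [1.7, -0.7, 5.9]
grip_width: 0.0005
grip_force: 2.9
t 5.5167 radial,tang mm [-1.1 15.6] tip z 0.1355 xang-goal -0.04 z [ 0.003 -0.001 -1.   ] F rtz [-1.9 -0.1] 5.9 q6 0.13 w 0.0005
tool move [-0.0004 -0.0011 -0.0165]
```

```bash
python3 -m creep '[[0,0,-0.004,0],[0,0,-0.004,0],[0,0,-0.004,0],[0,0,-0.0045,0],[0,0,0,0],[0,0,0,0]]'
python3 loc.py 25.2 0 0.016 0.152
python3 -m creep '[[-0.0055,0.0008,0,-0.04],[-0.0055,0.0008,0,-0.04],[-0.0055,0.0008,0,-0.04],[-0.0055,0.0008,0,-0.04],[-0.0055,0.0008,0,-0.04],[-0.0055,0.0008,0,-0.04],[0,0,0,0],[0,0,0,0]]'
python3 loc.py 38.95 0 0.016 0.152
```

```text
time: 6.02
position: [0.4558, -0.031, 0.1704]
tool_rot: [0.845, 0.535, 0.0, -0.0]
ft_force: [-0.2, 0.1, -0.3]
grip_width: 0.0002
grip_force: 0.0
t 6.0167 radial,tang mm [ 0.4 15.3] tip z 0.1514 xang-goal -0.02 z [-0.  0. -1.] F rtz [0.2 0. ] -0.3 q6 0.13 w 0.0002
tool move [-0.0007  0.0004 -0.0006]
time: 6.68
position: [0.4492, -0.0639, 0.17]
tool_rot: [0.775, 0.632, -0.0, -0.0]
ft_force: [0.8, -0.4, -0.1]
grip_width: 0.0004
grip_force: 0.0
t 6.6833 radial,tang mm [-0.1 15.4] tip z 0.151 xang-goal -0.1 z [-0.001  0.    -1.   ] F rtz [-0.9  0.2] -0.1 q6 -0.18 w 0.0004
tool move [-0.0006 -0.0001 -0.001 ]
```

```bash
python3 -m creep '[[-0.0028,0.0004,0,-0.02],[-0.0028,0.0004,0,-0.02],[-0.0028,0.0004,0,-0.02],[-0.0028,0.0004,0,-0.02],[0,0,0,0],[0,0,0,0]]'
python3 loc.py 43.5 0 0.016 0.152
python3 -m creep '[[-0.0014,0.0002,0,-0.01],[-0.0014,0.0002,0,-0.01],[0,0,0,0],[0,0,0,0]]'
python3 loc.py 45 0 0.016 0.152; python3 - <<'E'
from rig import robot
import cv2
c=robot.camera("scene")["img"][120:320,190:400,::-1]; cv2.imwrite("pics/s3.png",cv2.resize(c,None,fx=2.8,fy=2.8))
E
```

```text
time: 7.18
position: [0.4487, -0.0747, 0.1701]
tool_rot: [0.749, 0.662, -0.0, -0.0]
ft_force: [0.0, 1.3, 0.3]
grip_width: 0.0007
grip_force: 0.6
t 7.1833 radial,tang mm [-0.1 15.2] tip z 0.1511 xang-goal -0.04 z [-0.001  0.    -1.   ] F rtz [ 0.1 -1.3] 0.3 q6 -0.29 w 0.0007
tool move [-0.0008 -0.0001 -0.0009]
time: 7.52
position: [0.4493, -0.0783, 0.1703]
tool_rot: [0.742, 0.67, -0.0, 0.0]
ft_force: [0.4, 1.2, -0.8]
grip_width: 0.0005
grip_force: 0.2
t 7.5167 radial,tang mm [-0.7 15.1] tip z 0.1513 xang-goal -0.35 z [ 0.    -0.001 -1.   ] F rtz [-0.3 -1.2] -0.8 q6 -0.32 w 0.0005
tool move [-0.0009 -0.0007 -0.0007]
```

View pics/s3.png

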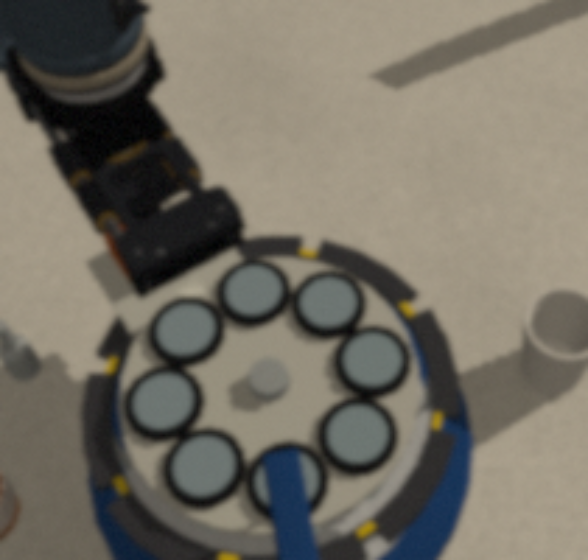

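The scene crop shows the plate at (120,250) and the table nearly at the next slot, with the button hidden by the hand. I'll push in small steps until the lock resists.

```bash
python3 -m creep '[[-0.0014,0,0,-0.006],[0,0,0,0],[0,0,0,0]]'; python3 loc.py 45
python3 -m creep '[[-0.0014,0,0,0],[0,0,0,0],[0,0,0,0]]'; python3 loc.py 45
```

```text
time: 7.82
position: [0.4493, -0.0794, 0.1703]
tool_rot: [0.74, 0.672, 0.0, 0.0]
ft_force: [1.0, 2.4, -0.9]
grip_width: 0.0006
grip_force: 1.0
t 7.8167 radial,tang mm [-0.8 16.2] tip z 0.1513 xang-goal -0.02 z [ 0.001  0.    -1.   ] F rtz [-0.8 -2.5] -0.9 q6 -0.32 w 0.0006
time: 8.07
position: [0.4493, -0.0797, 0.1703]
tool_rot: [0.741, 0.672, 0.001, -0.0]
ft_force: [2.8, 5.6, 0.5]
grip_width: 0.0002
grip_force: 3.2
t 8.0667 radial,tang mm [-0.9 16.5] tip z 0.1513 xang-goal -0.07 z [ 0.001  0.002 -1.   ] F rtz [-2.3 -5.8] 0.5 q6 -0.33 w 0.0002
```

Resistance rises at the expected angle (5.8 N with only 0.3 mm gained), so the table is locked. Retreating and checking.

```bash
python3 -m creep '[[0.003,0,0,0],[0.002,0,-0.003,0],[0,0,-0.015,0],[0,0,-0.02,0],[0,0,-0.03,0],[0,0,-0.03,0],[0.03,0,-0.01,0],[0.03,0,0,0],[0.03,0,0,0],[0.03,0,0,0],[0.03,0,0,0],[0.03,0,0,0],[0.03,0,0,0],[0.03,0,0,0],[0,0,0,0],[0,0,0,0]]'
python3 m.py; python3 - <<'E'
from rig import robot
import cv2
cv2.imwrite("pics/t4.png",robot.camera("top")["img"][:,:,::-1])
E
```

```text
time: 9.4
position: [0.4721, 0.1639, 0.2783]
tool_rot: [0.739, 0.674, -0.0, 0.0]
ft_force: [-0.3, -0.5, 0.0]
grip_width: 0.0005
grip_force: 0.0
areas [186.5, 212.0, 122.0, 122.5]
red circ ((353.77008056640625, 248.857666015625), 8.332606315612793)
plunger z.14 [ 0.44961267 -0.06374407  0.14      ] cross (array([ 0.44985326, -0.06461787,  0.13135888]), np.float64(0.0003823347893033511))
orange ((369.73797607421875, 250.1448211669922), (8.138458251953125, 20.263099670410156), 4.763641834259033) plate@.17 [ 0.44638227 -0.09785854  0.17      ] (array([ 0.44658801, -0.09868057,  0.16335385]), np.float64(0.00014443989697783498))
top yellow 7 center [ 0.58741525 -0.07639289] r 0.11646588923499684 ang [  39.5  -50.2   84.4  129.3 -140.1  -94.9   -5.9] res [-0.0001 -0.0003  0.     -0.0001  0.0001  0.0001  0.0002]
scene yellow 7 center [ 0.58724065 -0.0765978 ] r 0.11639587564833792 ang [ -50.2   -5.2   39.6   84.6  129.4  -95.2 -140.4] res [-0.0003  0.0001  0.0002 -0.0001 -0.0002 -0.      0.0003]
```

View pics/t4.png

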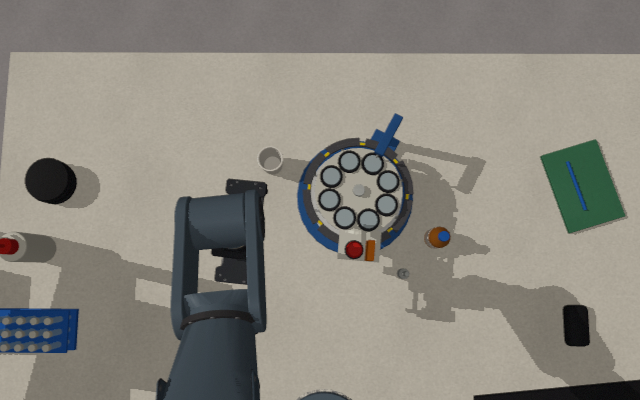

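The plunger is at (354,249), i.e. 174.7° against 174.5° for the next hole. Its triangulated height is back to the starting value, so it is up in the hole. The bystanders haven't moved and the hand is clear.

```bash
python3 -c "from rig import robot; print(robot.hand_in())"
```

```text
the job is handed in; nothing more can be done
None
```

The carousel is indexed one hole anticlockwise with the plunger sprung back up, the bottle, beaker and basket undisturbed and the hand clear; I handed the job in at about 9.5 s of the 38 s allowed, and the interface returned no verdict.

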